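# Find the board that fits the test fixture and latch it

## Task

One of the three circuit boards on the bench has tooling holes that match the dowel pins of the grey test fixture: find out which by trying them on, and leave that one pressed fully home over both pins, flat on the white strips. Then push the fixture's red-knobbed latch in all the way over the board's edge. Boards that do not fit must end lying flat on the bench, and leave the screwdriver, spool, jar, cup and meter where they are.

Things in the scene. Friction and masses are not known exactly. Their poses are not given: they have to be found in the camera images.
- fixture_seat (a point): Centre of the seat of the fixed grey test fixture, 31 mm above the bench, level with the tops of its two white strips (along x at y +/-41 mm). Block: 25 mm tall, +/-75 mm in x, -105 to +60 mm in y of this point. A fitting board lies flat on the strips, its centre over this point, its x and y along this frame's x and y, same way round.
- thick_pin (a point): Tip of the fixture's thick dowel pin, 14 mm in diameter, steel, tapered tip, 12 mm above the seat. Always at x -42, y +24 mm in the seat frame; goes into a board's 16.4 mm hole.
- pin_place_1 (a point): One of three places, at seat level, at x +42, y -26 mm in the seat frame. One of the three, not measured and different from start to start, has the thin brass dowel pin (8 mm, tapered, tip 12 mm above the seat); the others have flat black caps, 12 mm wide, below seat level. See it, or find it by trying boards: a wrong board stops on the thin pin's tip, some 12 mm too high.
- pin_place_2 (a point): One of three places, at seat level, at x +42, y +10 mm in the seat frame. Has either the thin pin or a flat black cap.
- pin_place_3 (a point): One of three places, at seat level, at x -22, y -29 mm in the seat frame. Has either the thin pin or a flat black cap.
- board_a_grip (a point): Circuit board A, green, flat, 115 (x) x 85 (y) x 5 mm, 0.16 kg. Finned heat sink at its centre, 36 (x) x 22 (y) mm, top 49 mm above the board's underside: grasp it across y. This point: board's centre, 33 mm above its underside. Holes right through: 16.4 mm wide at x -42, y +24 mm and 11 mm wide at x +42, y -26 mm. Other parts on it stand under 7 mm tall.
- board_b_grip (a point): Circuit board B, green, flat, 115 (x) x 85 (y) x 5 mm, 0.16 kg. Finned heat sink at its centre, 36 (x) x 22 (y) mm, top 49 mm above the board's underside: grasp it across y. This point: board's centre, 33 mm above its underside. Holes right through: 16.4 mm wide at x -42, y +24 mm and 11 mm wide at x +42, y +10 mm. Other parts on it stand under 7 mm tall.
- board_c_grip (a point): Circuit board C, green, flat, 115 (x) x 85 (y) x 5 mm, 0.16 kg. Finned heat sink at its centre, 36 (x) x 22 (y) mm, top 49 mm above the board's underside: grasp it across y. This point: board's centre, 33 mm above its underside. Holes right through: 16.4 mm wide at x -42, y +24 mm and 11 mm wide at x -22, y -29 mm. Other parts on it stand under 7 mm tall.
- latch (a joint): Sliding latch, a steel tongue 18 mm wide at x +15 mm of the seat frame, underside 3 mm above a seated board's top. Metres: 0 = open (tip at y -55 mm, clear of the board), 0.027 = closed (tip at y -28 mm, over the board's edge), a hard stop. Slides to the fixture's +y with about 1.5 N of friction, stays where left. An unseated board blocks it.
- latch_knob (a point): On the axis of the latch's upright red knob, 14 mm in diameter; its top is 16 mm above, its foot on the tongue 16 mm below this point; the tongue runs on 26 mm to -y of it. Axes as the fixture's. Push it to the fixture's +y.
- screwdriver: Bystander: orange-handled screwdriver, 180 mm, lying along its x. Origin on its underside.
- spool: Bystander: grey spool, 60 mm diameter, 42 mm tall. Origin under its centre.
- flux_jar: Bystander: amber jar, 48 mm diameter, 55 mm tall. Origin under its centre.
- cup: Bystander: blue cup, 64 mm diameter, 60 mm tall. Origin under its centre.
- meter: Bystander: yellow hand meter, 150 x 75 x 30 mm, lying flat. Origin under its centre.
There are look-alikes about, which are no part of the job. What is shaped like the part that bears board_a_grip but blue or orange is not meant.

How it is judged (in metres and radians):
On the way, in this order (a step that is already met when the one before it is completed fails the run):
1. a board lies flat on the fixture's strips, over both pins, with the latch still open (((horizontal distance between board_a_grip and fixture_seat below 0.004 m and z of board_a_grip in the frame of fixture_seat between 0.03 and 0.0355 m and angle between the x axis of board_a_grip and the x axis of fixture_seat, either way round below 0.08 rad and angle between board_a_grip's own z axis and vertical below 0.05 rad) or (horizontal distance between board_b_grip and fixture_seat below 0.004 m and z of board_b_grip in the frame of fixture_seat between 0.03 and 0.0355 m and angle between the x axis of board_b_grip and the x axis of fixture_seat, either way round below 0.08 rad and angle between board_b_grip's own z axis and vertical below 0.05 rad) or (horizontal distance between board_c_grip and fixture_seat below 0.004 m and z of board_c_grip in the frame of fixture_seat between 0.03 and 0.0355 m and angle between the x axis of board_c_grip and the x axis of fixture_seat, either way round below 0.08 rad and angle between board_c_grip's own z axis and vertical below 0.05 rad)) and value of joint latch below 0.015 m), for 0.2 s.
2. the latch is pushed in over the seated board (((horizontal distance between board_a_grip and fixture_seat below 0.004 m and z of board_a_grip in the frame of fixture_seat between 0.03 and 0.0355 m and angle between the x axis of board_a_grip and the x axis of fixture_seat, either way round below 0.08 rad and angle between board_a_grip's own z axis and vertical below 0.05 rad) or (horizontal distance between board_b_grip and fixture_seat below 0.004 m and z of board_b_grip in the frame of fixture_seat between 0.03 and 0.0355 m and angle between the x axis of board_b_grip and the x axis of fixture_seat, either way round below 0.08 rad and angle between board_b_grip's own z axis and vertical below 0.05 rad) or (horizontal distance between board_c_grip and fixture_seat below 0.004 m and z of board_c_grip in the frame of fixture_seat between 0.03 and 0.0355 m and angle between the x axis of board_c_grip and the x axis of fixture_seat, either way round below 0.08 rad and angle between board_c_grip's own z axis and vertical below 0.05 rad)) and value of joint latch above 0.023 m), for 0.2 s.
At the end, for the whole second after the job is handed in: One board is seated on the fixture (centre within 4 mm of the seat centre, underside within about 3 mm of the strips, turned less than 0.08 rad from it), the latch is closed to at least 23 of 27 mm, the other two boards lie flat on the bench, and all boards are at rest (all of step 2 and ((horizontal distance between board_a_grip and fixture_seat below 0.004 m and z of board_a_grip in the frame of fixture_seat between 0.03 and 0.0355 m and angle between the x axis of board_a_grip and the x axis of fixture_seat, either way round below 0.08 rad and angle between board_a_grip's own z axis and vertical below 0.05 rad) or (height (world z) of board_a_grip below 0.037 m and angle between board_a_grip's own z axis and vertical below 0.06 rad)) and ((horizontal distance between board_b_grip and fixture_seat below 0.004 m and z of board_b_grip in the frame of fixture_seat between 0.03 and 0.0355 m and angle between the x axis of board_b_grip and the x axis of fixture_seat, either way round below 0.08 rad and angle between board_b_grip's own z axis and vertical below 0.05 rad) or (height (world z) of board_b_grip below 0.037 m and angle between board_b_grip's own z axis and vertical below 0.06 rad)) and ((horizontal distance between board_c_grip and fixture_seat below 0.004 m and z of board_c_grip in the frame of fixture_seat between 0.03 and 0.0355 m and angle between the x axis of board_c_grip and the x axis of fixture_seat, either way round below 0.08 rad and angle between board_c_grip's own z axis and vertical below 0.05 rad) or (height (world z) of board_c_grip below 0.037 m and angle between board_c_grip's own z axis and vertical below 0.06 rad)) and linear speed of each of board_a, board_b, board_c below 0.02 m/s); the robot touches nothing.
It fails at once if the screwdriver is moved by more than 30 mm (distance of screwdriver from where it was at the start of the episode above 0.03 m).
It fails at once if the spool is moved by more than 30 mm (distance of spool from where it was at the start of the episode above 0.03 m).
It fails at once if the flux jar is moved by more than 30 mm (distance of flux_jar from where it was at the start of the episode above 0.03 m).
It fails at once if the cup is moved by more than 30 mm (distance of cup from where it was at the start of the episode above 0.03 m).
It fails at once if the meter is moved by more than 30 mm (distance of meter from where it was at the start of the episode above 0.03 m).
It also fails if it takes over 72 s, if anything falls off the work surface, if the arm or the gripper's body presses on something with over 40 N, if the wrist force passes 120 N, or if a joint passes its speed limit or range.

## Robot

A 6-joint arm with a two-finger parallel gripper is mounted at the origin on the work surface. World frame = base frame: x ahead of the robot, y to its left, z up, the work surface at z = 0. Lengths are in m, angles in degrees, forces in N, time in s.
With the tool pointing down it reaches from about 0.4 to 0.825 m from the base axis. Payload 7 kg.
Tool frame: the origin (TCP) lies midway between the tips of the shut fingers; the grasp point (between the pads) lies r.grasp_offset behind it (r.grasp_offset is the distance from the TCP to the grasp point, in m); x points along the fingers, z is the direction in which the jaws open and shut, and the axes are right-handed (so a half turn about x gives the same grasp; the last joint's range is limited). The gripper opens to 88 mm and grips with 3 to 60 N. Pads are 19 mm wide; open, the fingers measure 130 mm over their backs; the gripper's body (78 mm by 193 mm) begins 47 mm behind the grasp point.
Start: joints at [-47.951, 20.546, 0.682, 0, -70.136, -16.507], TCP at [0.291, -0.609, 0.227] pointing down, gripper open.
Joint ranges: [-176.03, 176.03], [-82.01, 121.73], [-58.28, 71.71], [-173.87, 95.51], [-174.79, -0.11], [-173.66, 173.66]. Speed limits (degrees/s): [136.94, 136.94, 172.46, 180, 180, 180].

## Interface

Orientations are given as [roll, pitch, yaw] about the fixed x, y, z axes, in that order (R = Rz(yaw) Ry(pitch) Rx(roll)).
In Python, from plant import readout, vision, close_job, r gives the robot as it stands.
- The arm moves only by the shell command python3 -m handwheel 'ROWS' [OPENING] [FORCE]. ROWS is JSON, a list that holds one entry, the list of rows, each a list of 4 numbers: the shift along the world's x, y, z in units of 40 mm (1.0 is 40 mm), then the turn about the world's z in units of 5 degrees (1.0 is 5 degrees). In form: [[[tx, ty, tz, roll], ...]]. A call has 1 to 8 rows; each row shifts and turns the pose as measured when the row begins; what a row does not reach is not made up. A row lasts 1/10 s, in which the tool goes at most 50 mm and 8.59 degrees, less where a joint would pass 70% of its speed; a pose out of reach is approached as far as the arm can. A call is refused whole if a number of a shift passes 1 or a number of a turn 1, either way. A call with a gripper value outside its range is refused whole. OPENING is the finger opening in mm, from 0 to 87.6, set as the call begins (- or left out, the last holds). The fingers move at their own pace and stop on an object; FORCE is the grip in N (left out, the last holds). Time passes only in rows, so rows that do not move let the fingers close. It gives the time, the measured TCP pose, the force and the opening at its end, in the units of the state.
- readout.get_state(): the state, without advancing time (a new reading comes with each control period).
- vision.capture(name): name is "scene" or "side" or "wrist"; returns the picture (420x560x3 uint8, blue, green, red); there is no depth.
- vision.get_calibration(name): a dict with "intrinsics" (3x3 intrinsics, pixels), "pose" (4x4, takes a point from camera to world coordinates). Camera axes: x right, y up, looking along -z (the intrinsics and any distortion apply to the point x, -y, -z); pixel columns grow to the right and rows downward; lengths in m; the calibration is good to about 2 mm. The wrist camera is an equidistant fisheye: a pixel r from the principal point sees the ray r / f radians off the axis. A picture is of the moment at which its call begins: read the wrist's pose just before it. get_calibration takes no time and is no camera call; for the wrist camera it gives the pose at the moment of the call.
- close_job(): hands the job in, once; it reports no verdict.
The state is a dict: "time_s": time; "joints": joint angles; "qd": joint speeds; "joint_torque": joint torques, N m; "tcp_pos": TCP position; "eef_rot": TCP orientation; "contact_force": force on the tool from outside, world axes, zero at the start; "moment": the same for the moment, N m; "gripper_width": finger opening in m.
Only numpy, scipy, OpenCV 4.12 (cv2) and the standard library are available. Lean on these libraries where they do the work, as an engineer would, in place of code of your own. Each camera call takes 0.05 s, during which the arm holds its last target.

## Working session

There is one attempt and no reset: what is moved stays moved. The work goes in short steps, Python scripts to look and compute and a shell command to move; the robot and the scene stay as the last step left them, time stands still between calls to the robot, and variables do not carry over. Pictures are saved under pics/ and viewed, and the job is handed in when it is done.

```bash
ls; mkdir -p pics; python3 - <<'E'
from plant import readout, vision, r
import cv2
print(readout.get_state()); print(r.grasp_offset)
for n in ["scene","side","wrist"]:
    c=vision.get_calibration(n); print(n,c)
    cv2.imwrite(f"pics/{n}0.png",vision.capture(n))
E
```

```text
pics
{'time_s': 0.0, 'joints': array([-4.79495475e+01,  2.05930339e+01,  6.34532024e-01, -1.88468781e-02,
       -7.01347966e+01, -1.65070618e+01]), 'qd': array([-0.03616676,  0.08580399, -0.05483859,  0.03911183,  0.00237008,
       -0.03395631]), 'joint_torque': array([ 4.12677355e-04, -5.82720888e+01,  2.93054116e+01,  6.99736789e+00,
        6.74028648e-03, -1.71280631e-04]), 'tcp_pos': array([ 0.29082697, -0.6086107 ,  0.22561439]), 'eef_rot': array([  5.75617409,  89.90503369, 121.29314599]), 'contact_force': array([-0.04365295,  0.04955558,  0.8528662 ]), 'moment': array([-0.04030494,  0.00494044,  0.01702575]), 'gripper_width': 0.0876023561618379}
0.0188
scene {'intrinsics': array([[406.18430613,   0.        , 289.63362486],
       [  0.        , 406.18430613, 215.59742691],
       [  0.        ,   0.        ,   1.        ]]), 'pose': array([[ 0.61000587, -0.68638639,  0.39593756,  0.9403748 ],
       [ 0.79227465,  0.51953833, -0.31997002, -0.3130911 ],
       [ 0.01391833,  0.50887488,  0.86072797,  1.04623629],
       [ 0.        ,  0.        ,  0.        ,  1.        ]])}
[... 159 characters left out ...]
  1.        ]]), 'pose': array([[-0.9063661 ,  0.31194483, -0.28494021,  0.1395638 ],
       [-0.42248155, -0.67419643,  0.60577927,  0.88137159],
       [-0.00313596,  0.66943977,  0.74285972,  1.03202973],
       [ 0.        ,  0.        ,  0.        ,  1.        ]])}
wrist {'intrinsics': array([[325.1922621 ,   0.        , 280.69274808],
       [  0.        , 325.1922621 , 207.8849908 ],
       [  0.        ,   0.        ,   1.        ]]), 'pose': array([[-0.43139764, -0.87058585, -0.23659323,  0.22664061],
       [ 0.90215947, -0.41568974, -0.11537043, -0.64023238],
       [ 0.00209049, -0.26321535,  0.96473484,  0.38405988],
       [ 0.        ,  0.        ,  0.        ,  1.        ]])}
```

View pics/scene0.png

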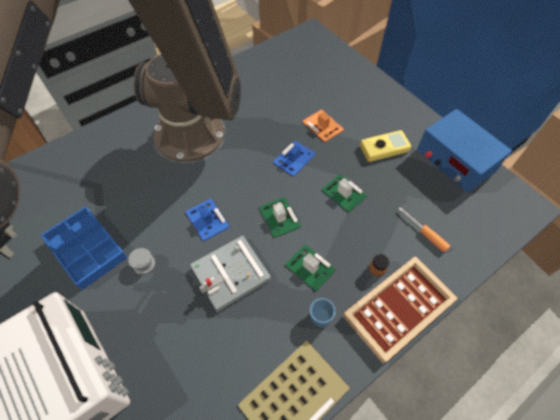

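View pics/side0.png

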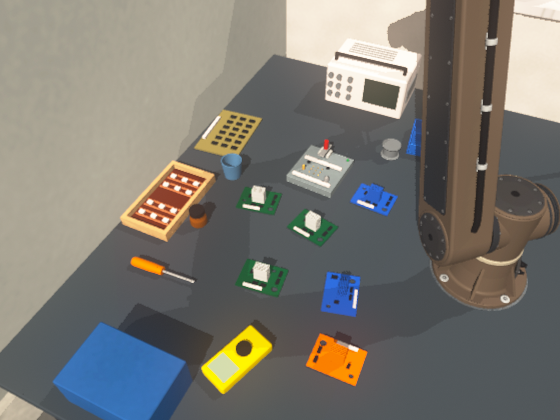

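View pics/wrist0.png

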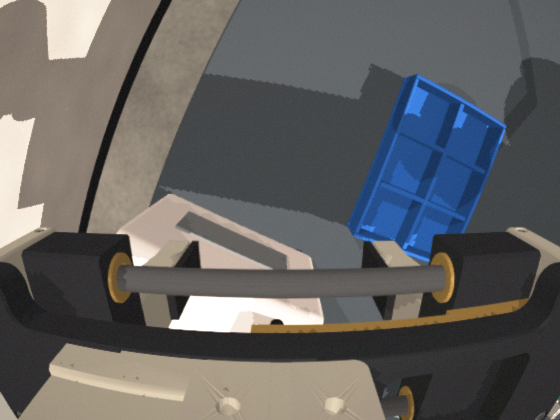

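Three green boards with heat sinks show in the scene image at (280,215), (345,192) and (311,266). The blue ones at (207,218) and (294,157) and the orange one at (323,125) are look-alikes. The fixture is at (230,272), with its knob near (209,284). Next I'll enlarge crops of these.

```bash
python3 - <<'E'
import cv2, numpy as np
s=cv2.imread("pics/scene0.png"); d=cv2.imread("pics/side0.png")
f=lambda im,x,y,w,h,k: cv2.resize(im[y:y+h,x:x+w],None,fx=k,fy=k,interpolation=cv2.INTER_CUBIC)
cv2.imwrite("pics/c1.png",f(s,180,165,200,150,4))
cv2.imwrite("pics/c2.png",f(d,220,125,150,112,5))
cv2.imwrite("pics/c3.png",f(d,225,170,130,130,4.6))
E
```

```text
(no output)
```

View pics/c1.png

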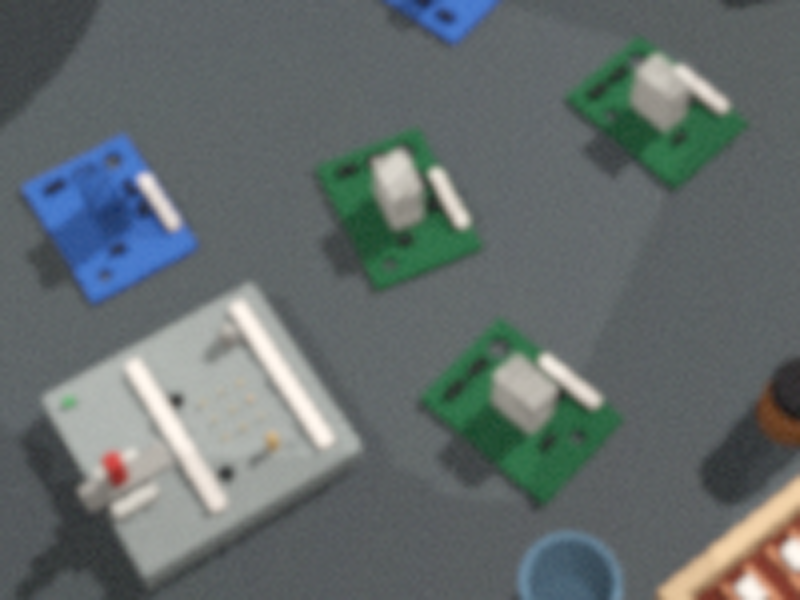

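View pics/c2.png

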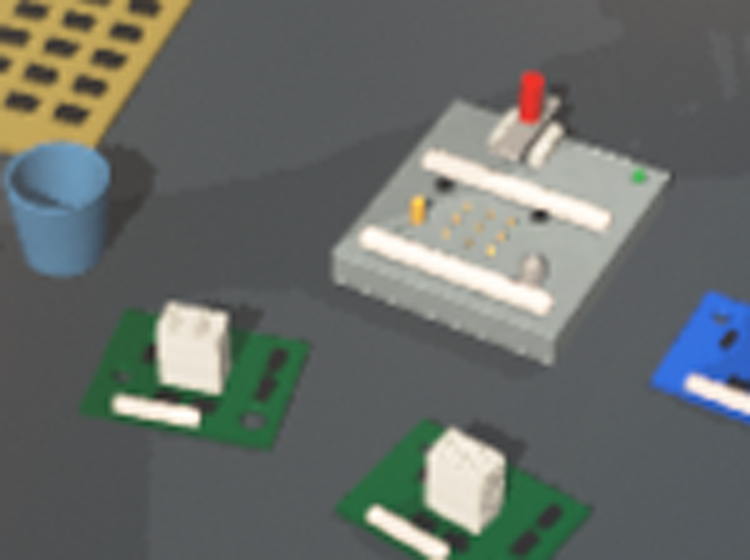

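View pics/c3.png

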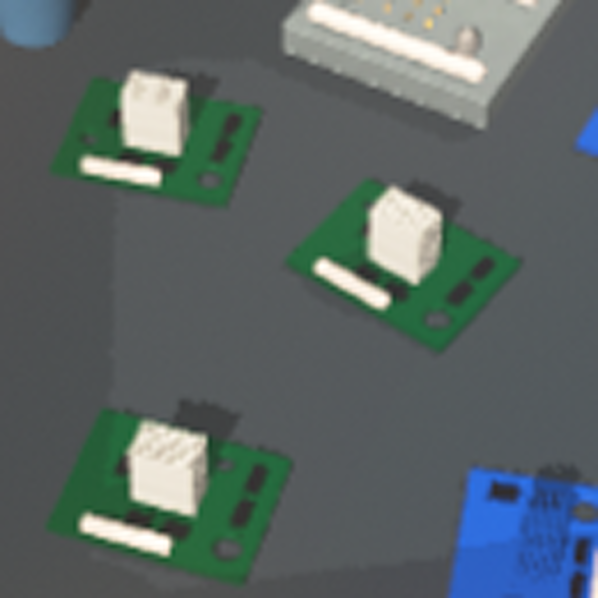

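The brass pin is at scene crop (270,440), at x+ and nearer the +y strip. The black caps are at (178,400) and (225,472), so this looks like place 2, which means board B. I'll rectify the views metrically to confirm that and measure the poses.

```bash
cat > h.py <<'E'
import numpy as np, cv2
def proj(c,P):
    K,T=c["intrinsics"],c["pose"]; P=np.atleast_2d(P)
    q=(P-T[:3,3])@T[:3,:3]; q=q*[1,-1,-1]
    return (q[:,:2]/q[:,2:])*[K[0,0],K[1,1]]+[K[0,2],K[1,2]]
def unproj(c,px,z):
    K,T=c["intrinsics"],c["pose"]; px=np.atleast_2d(px).astype(float)
    d=np.c_[(px-[K[0,2],K[1,2]])/[K[0,0],K[1,1]],np.ones(len(px))]*[1,-1,-1]
    d=d@T[:3,:3].T; return T[:3,3]+d*((z-T[2,3])/d[:,2])[:,None]
def rect(c,im,z,x0,x1,y0,y1,s=1000):
    # image: col = -y... left=+y, up=+x
    W=np.array([[x1,y1],[x1,y0],[x0,y0],[x0,y1]]); px=proj(c,np.c_[W,np.full(4,z)]).astype(np.float32)
    w,h=int((y1-y0)*s),int((x1-x0)*s)
    M=cv2.getPerspectiveTransform(px,np.float32([[0,0],[w,0],[w,h],[0,h]]))
    return cv2.warpPerspective(im,M,(w,h),flags=cv2.INTER_CUBIC)
E
python3 - <<'E'
from h import *
from plant import vision
C={n:vision.get_calibration(n) for n in("scene","side")}
I={n:cv2.imread(f"pics/{n}0.png") for n in C}
for n in C:
    hsv=cv2.cvtColor(I[n],cv2.COLOR_BGR2HSV)
    m=cv2.inRange(hsv,(55,90,25),(90,255,255))
    m=cv2.morphologyEx(m,cv2.MORPH_CLOSE,np.ones((9,9)))
    for k in cv2.findContours(m,cv2.RETR_EXTERNAL,cv2.CHAIN_APPROX_NONE)[0]:
        if cv2.contourArea(k)<300: continue
        w=unproj(C[n],k[:,0],0.005)[:,:2]
        R=cv2.minAreaRect((w*1000).astype(np.float32)); print(n,k[:,0].mean(0).round(),np.round(R[0],1),np.round(R[1],1),round(R[2],1))
print(unproj(C["scene"],[[230,272],[280,215],[345,192],[311,266],[380,265],[322,315],[140,262]],0.02).round(3))
for n in C: cv2.imwrite(f"pics/r_{n}.png",rect(C[n],I[n],0.005,.35,.85,-.4,.3,1100))
E
```

```text
scene [309. 267.] [626.2  17.7] [113.8  85.6] 9.5
scene [279. 217.] [444.1  46.7] [ 84.6 116. ] 77.2
scene [343. 193.] [495.9 257.9] [114.   86.3] 6.4
side [261. 278.] [494.1 259.3] [115.1  87.9] 6.5
side [312. 227.] [441.9  49.2] [ 88.1 114.9] 77.6
side [258. 201.] [624.1  20.2] [115.   88.4] 10.1
[[ 0.511 -0.169  0.02 ]
 [ 0.45   0.047  0.02 ]
 [ 0.504  0.254  0.02 ]
 [ 0.631  0.017  0.02 ]
 [ 0.743  0.17   0.02 ]
 [ 0.753 -0.046  0.02 ]
 [ 0.338 -0.348  0.02 ]]
```

```bash
cat > bf.py <<'E'
from h import *
def frame(c,im,x,y,yaw,z,hx=.065,hy=.05,s=2400):
    a=np.radians(yaw); R=np.array([[np.cos(a),-np.sin(a)],[np.sin(a),np.cos(a)]])
    L=np.array([[-hx,hy],[hx,hy],[hx,-hy],[-hx,-hy]]); W=L@R.T+[x,y]
    px=proj(c,np.c_[W,np.full(4,z)]).astype(np.float32); w,h=int(2*hx*s),int(2*hy*s)
    M=cv2.getPerspectiveTransform(px,np.float32([[0,0],[w,0],[w,h],[0,h]]))
    return cv2.warpPerspective(im,M,(w,h),flags=cv2.INTER_CUBIC)
E
python3 - <<'E'
from bf import *
from plant import vision
C={n:vision.get_calibration(n) for n in("scene","side")}
I={n:cv2.imread(f"pics/{n}0.png") for n in C}
B=[(.625,.019,9.8),(.443,.048,-12.6),(.495,.2586,6.4)]
cols=[]
for b in B:
    row=[]
    for n in C:
        f=frame(C[n],I[n],*b,.005,s=2000)
        for (hx,hy,r,c) in[(-42,24,8.2,(0,0,255)),(42,-26,5.5,(0,255,255)),(42,10,5.5,(255,0,255)),(-22,-29,5.5,(255,255,0))]:
            cv2.circle(f,(int((hx+65)*2),int((50-hy)*2)),int(r*2)+3,c,1)
        row.append(f)
    cols.append(np.vstack(row))
o=np.hstack(cols); print(o.shape); cv2.imwrite("pics/boards.png",o)
# fixture: white strips at z .031
row=[]
for n in C:
    row.append(rect(C[n],I[n],.031,.4,.65,-.3,-.03,1500))
cv2.imwrite("pics/fix.png",np.hstack(row))
E
```

```text
(400, 780, 3)
```

View pics/boards.png

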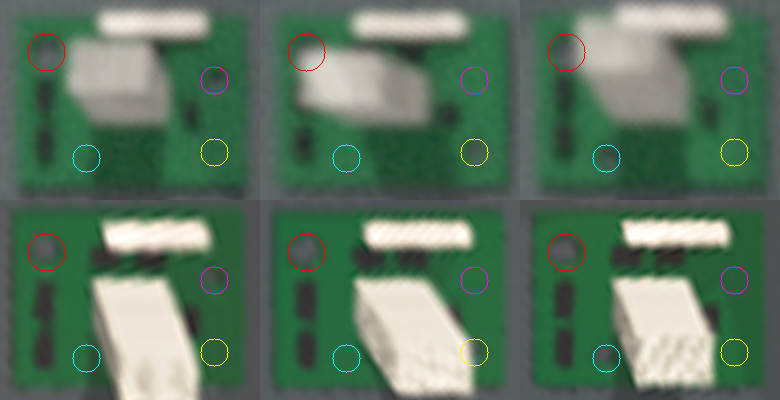

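View pics/fix.png

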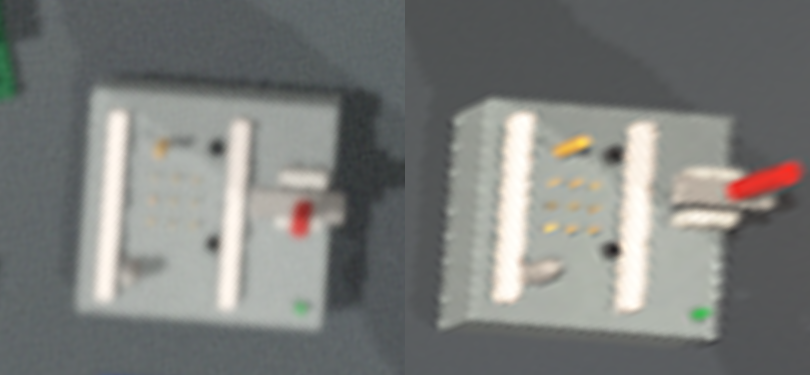

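The rectified views show the 11 mm hole at the magenta position on the board at (0.625,0.019), so that one is B. The board at (0.443,0.048) is A and the one at (0.495,0.259) is C. The brass pin is at place 2, so B is the match. Next I'll measure the fixture pose from its strips and block.

```bash
python3 - <<'E'
from bf import *
from plant import vision
C={n:vision.get_calibration(n) for n in("scene","side")}
I={n:cv2.imread(f"pics/{n}0.png") for n in C}
for n in C:
    hsv=cv2.cvtColor(I[n],cv2.COLOR_BGR2HSV)
    m=cv2.inRange(hsv,(0,0,195),(179,60,255)); 
    for k in cv2.findContours(m,cv2.RETR_EXTERNAL,cv2.CHAIN_APPROX_NONE)[0]:
        w=unproj(C[n],k[:,0],0.031)[:,:2]
        if cv2.contourArea(k)<60 or not(.4<w[:,0].mean()<.65 and -.3<w[:,1].mean()<-.05): continue
        R=cv2.minAreaRect((w*1000).astype(np.float32)); print(n,np.round(R[0],1),np.round(R[1],1),round(R[2],1))
    # block top grey z=.025
    for lo,hi,z,nm in[((0,150,120),(10,255,255),.06,"red"),((176,150,120),(179,255,255),.06,"red"),((12,120,120),(28,255,255),.043,"brass")]:
        m=cv2.inRange(hsv,lo,hi); ys,xs=np.nonzero(m); w=unproj(C[n],np.c_[xs,ys],z)
        s=(abs(w[:,0]-.52)<.1)&(abs(w[:,1]+.17)<.1)
        print(n,nm,s.sum(), np.c_[xs,ys][s].mean(0) if s.any() else"", w[s].mean(0).round(4) if s.any() else "")
for n in C:  # predicted overlay
    pass
E
```

```text
scene [ 505.1 -184.7] [ 14. 127.] 85.6
scene [ 513.1 -103.2] [ 13.8 128.5] 85.7
scene red 13 [208.46153846 282.15384615] [ 0.5182 -0.2334  0.06  ]
scene red 0  
scene brass 0  
side [ 511.8 -102.4] [ 21.3 127.3] 86.3
side [ 505.5 -183.8] [ 21.3 126.9] 85.8
side red 39 [325.79487179 143.84615385] [ 0.5183 -0.2367  0.06  ]
side red 0  
side brass 13 [303.         166.69230769] [ 0.5477 -0.1282  0.043 ]
```

Fixture: centre ≈ (0.509,-0.1435), yaw ≈ -4.7°. Moving toward it now. I'll take a wrist picture there on the way to B.

```bash
python3 -m handwheel '[[[0.5,0.9,0.5,0],[0.55,1,0.3,-0.4],[0.55,1,0.2,-0.4],[0.55,1,0,-0.4],[0.55,1,0,-0.5],[0.55,1,0,-0.5],[0.55,1,0,-0.5],[0.55,1,0,-0.4]]]' 80 20
```

```text
time_s: 0.95
tcp_pos: [0.4651, -0.2842, 0.263]
eef_rot: [13.6, 89.6, 112.6]
contact_force: [0.6, -0.4, 0.1]
gripper_width: 0.0804
```

```bash
python3 -m handwheel '[[[0.3,1,0,0],[0.2,1,0,0],[0.1,0.3,0,0],[0,0,0,0]]]' && python3 - <<'E'
from plant import vision,readout
import cv2,pickle
c=vision.get_calibration("wrist"); im=vision.capture("wrist"); pickle.dump(c,open("w1.pkl","wb")); cv2.imwrite("pics/w1.png",im); print(c["pose"].round(3), readout.get_state()["tcp_pos"])
E
```

```text
time_s: 1.35
tcp_pos: [0.4914, -0.1837, 0.2624]
eef_rot: [12.7, 89.5, 111.8]
contact_force: [0.2, 0.0, -0.2]
gripper_width: 0.0802
[[-0.16  -0.953 -0.257  0.422]
 [ 0.987 -0.152 -0.05  -0.197]
 [ 0.009 -0.261  0.965  0.421]
 [ 0.     0.     0.     1.   ]] [ 0.49118965 -0.18443209  0.26241683]
```

View pics/w1.png

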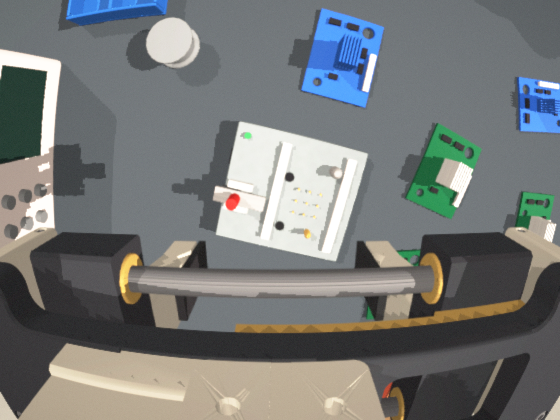

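Wrist view: fixture with strips, thick pin (337,173), brass pin (309,235), caps (290,177) and (280,226), knob (233,202). Fitting its pose.

```bash
cat > wr.py <<'E'
from bf import *
def wunproj(c,px,z):
    K,T=c["intrinsics"],c["pose"]
    u=cv2.fisheye.undistortPoints(np.float64(px).reshape(-1,1,2),K,np.zeros(4)).reshape(-1,2)
    d=np.c_[u,np.ones(len(u))]*[1,-1,-1]@T[:3,:3].T
    return T[:3,3]+d*((np.asarray(z)-T[2,3])/d[:,2])[:,None]
def wproj(c,P):
    K,T=c["intrinsics"],c["pose"]; q=((np.atleast_2d(P)-T[:3,3])@T[:3,:3])*[1,-1,-1]
    return cv2.fisheye.distortPoints((q[:,:2]/q[:,2:]).reshape(-1,1,2),K,np.zeros(4)).reshape(-1,2)
def wframe(c,im,x,y,yaw,z,hx,hy,s):
    a=np.radians(yaw); R=np.array([[np.cos(a),-np.sin(a)],[np.sin(a),np.cos(a)]])
    w,h=int(2*hx*s),int(2*hy*s); u,v=np.meshgrid(np.arange(w),np.arange(h))
    L=np.c_[(u.ravel()+.5)/s-hx,hy-(v.ravel()+.5)/s]@R.T+[x,y]
    m=wproj(c,np.c_[L,np.full(len(L),z)]).astype(np.float32).reshape(h,w,2)
    return cv2.remap(im,m,None,cv2.INTER_CUBIC)
E
python3 - <<'E'
from wr import *
import pickle
c=pickle.load(open("w1.pkl","rb")); im=cv2.imread("pics/w1.png")
hsv=cv2.cvtColor(im,cv2.COLOR_BGR2HSV)
m=cv2.inRange(hsv,(0,0,215),(179,40,255))
for k in cv2.findContours(m,cv2.RETR_EXTERNAL,cv2.CHAIN_APPROX_NONE)[0]:
    if cv2.contourArea(k)<200: continue
    w=wunproj(c,k[:,0],0.031)[:,:2]
    if not(.4<w[:,0].mean()<.65 and -.3<w[:,1].mean()<-.05): continue
    R=cv2.minAreaRect((w*1000).astype(np.float32)); print(np.round(R[0],1),np.round(R[1],1),round(R[2],1))
f=wframe(c,im,.509,-.1435,-4.7,.031,.085,.07,4000)
for (x,y) in[(-42,24),(42,-26),(42,10),(-22,-29),(0,0)]:
    cv2.drawMarker(f,(int((x+85)*4),int((70-y)*4)),(0,0,255),0,16)
cv2.imwrite("pics/wf.png",f)
m=cv2.inRange(hsv,(55,90,25),(90,255,255)); m=cv2.morphologyEx(m,cv2.MORPH_CLOSE,np.ones((7,7)))
for k in cv2.findContours(m,cv2.RETR_EXTERNAL,cv2.CHAIN_APPROX_NONE)[0]:
    if cv2.contourArea(k)<600: continue
    w=wunproj(c,k[:,0],0.005)[:,:2]; R=cv2.minAreaRect((w*1000).astype(np.float32)); print("g",np.round(R[0],1),np.round(R[1],1),round(R[2],1))
E
```

```text
[ 506.  -174.2] [172.8 145.9] 85.5
g [468.7 253.7] [62.4 89.6] 6.8
g [443.6  46.3] [ 87.3 115.9] 77.7
g [ 440.8 -612.7] [163.1 113.8] 5.8
```

View pics/wf.png

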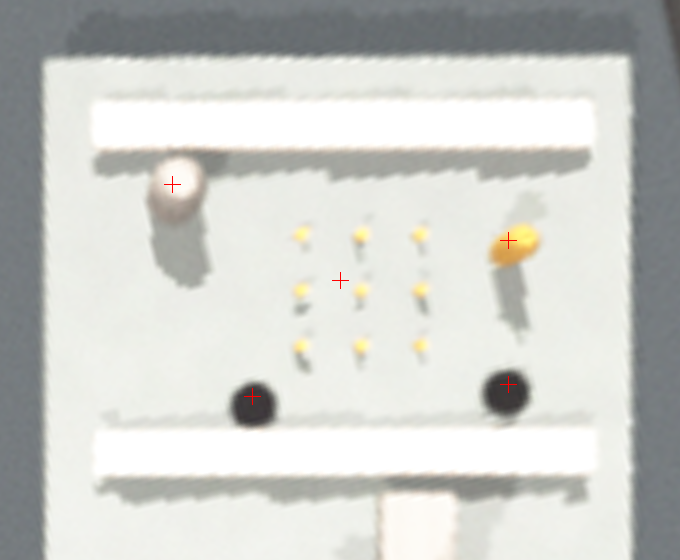

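```bash
python3 -m handwheel '[[[0.65,0.95,0,0],[0.7,0.95,0,0],[0.7,0.95,0,0],[0.6,0.8,0,0],[0.1,0.2,0,0],[0,0,0,0]]]' && python3 - <<'E'
from plant import vision,readout
import cv2,pickle
c=vision.get_calibration("wrist"); im=vision.capture("wrist"); pickle.dump(c,open("w2.pkl","wb")); cv2.imwrite("pics/w2.png",im)
from wr import *
f=wframe(c,im,.625,.019,9.8,.005,.085,.07,4000)
for (x,y) in[(-42,24),(42,10),(0,0)]:
    cv2.drawMarker(f,(int((x+85)*4),int((70-y)*4)),(0,0,255),0,16)
cv2.imwrite("pics/wf2.png",f)
E
```

```text
time_s: 2.0
tcp_pos: [0.6035, -0.033, 0.2615]
eef_rot: [28.9, 89.6, 127.5]
contact_force: [-0.7, 0.0, 0.0]
gripper_width: 0.0801
```

View pics/wf2.png

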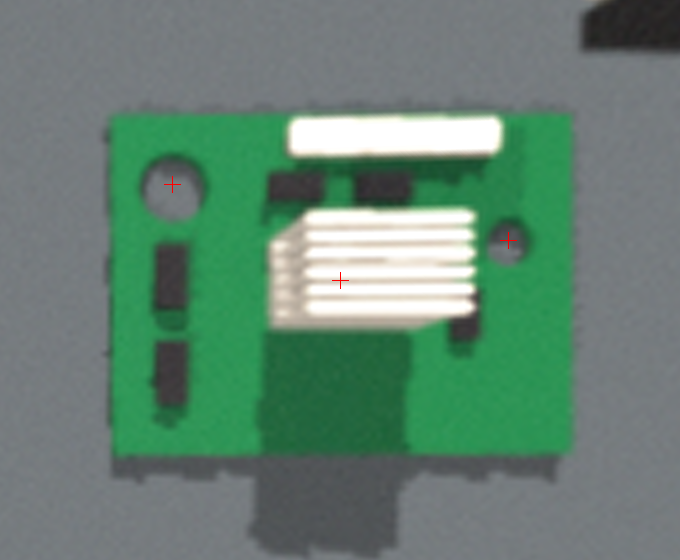

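Relative to the markers, the wrist view puts B at about (0.6254,0.0180) and the fixture at about (0.5093,-0.1456). Descending to B's heat sink.

```bash
python3 -m handwheel '[[[0.25,0.6,-0.8,0.24],[0.25,0.6,-0.9,0],[0.05,0.1,-1,0],[0,0,-1,0],[0,0,-1,0],[0,0,0,0]]]' 60 20
```

```text
time_s: 2.65
tcp_pos: [0.6233, 0.0082, 0.0719]
eef_rot: [-25.9, 89.6, 73.3]
contact_force: [-1.3, 0.2, -0.3]
gripper_width: 0.0598
```

```bash
python3 -m handwheel '[[[0.05,0.3,-0.6,0.12],[0,0,-0.6,0],[0,0,-0.25,0],[0,0,0,0]]]'
```

```text
time_s: 3.05
tcp_pos: [0.6283, 0.0153, 0.02]
eef_rot: [-64.4, 89.4, 35.2]
contact_force: [-0.1, -0.4, 1.5]
gripper_width: 0.0605
```

```bash
python3 -m handwheel '[[[-0.07,0.08,-0.12,0],[-0.02,0,-0.03,0],[0,0,0,0]]]'; python3 -m handwheel '[[[0,0,0,0],[0,0,0,0],[0,0,0,0],[0,0,0,0],[0,0,0,0]]]' 10 25
```

```text
time_s: 3.35
tcp_pos: [0.627, 0.018, 0.0185]
eef_rot: [-73.1, 89.1, 26.5]
contact_force: [-0.4, -0.4, 0.6]
gripper_width: 0.0604
time_s: 3.85
tcp_pos: [0.628, 0.0185, 0.0206]
eef_rot: [-74.9, 88.9, 24.7]
contact_force: [0.7, -0.7, 0.0]
gripper_width: 0.026
```

```bash
python3 -m handwheel '[[[0,0,0,0],[0,0,0,0],[0,0,0,0]]]'; python3 - <<'E'
from plant import readout; import numpy as np
for i in range(1):
    s=readout.get_state(); print({k:np.round(v,4) for k,v in s.items()})
E
```

```text
time_s: 4.15
tcp_pos: [0.6281, 0.0186, 0.0206]
eef_rot: [-75.6, 88.9, 24.1]
contact_force: [-0.6, 0.4, 1.3]
gripper_width: 0.0216
{'time_s': np.float64(4.15), 'joints': array([ 19.4092,  26.9473, -19.5347,  -0.1286, -42.454 , -99.67  ]), 'qd': array([-0.0118,  0.016 ,  0.0116,  0.0089, -0.1592,  0.0804]), 'joint_torque': array([-1.30400e-01, -5.82258e+01,  2.12765e+01,  4.96340e+00,
        5.91000e-02, -1.80000e-02]), 'tcp_pos': array([0.6281, 0.0186, 0.0206]), 'eef_rot': array([-75.5697,  88.9325,  24.0754]), 'contact_force': array([-0.6393,  0.3675,  1.3061]), 'moment': array([-0.1127,  0.099 ,  0.0549]), 'gripper_width': np.float64(0.0216)}
```

```bash
python3 -m handwheel '[[[0,0,0.5,0],[0,0,0.9,0],[0,0,1,0],[0,-0.2,0.6,0],[-0.5,-0.7,0,-0.6],[-0.6,-0.8,0,-0.6],[-0.6,-0.8,0,-0.6],[-0.6,-0.8,0,-0.6]]]' 10 40
```

```text
time_s: 4.95
tcp_pos: [0.5321, -0.1141, 0.1409]
eef_rot: [-66.4, 89.3, 21.1]
contact_force: [0.3, -0.7, -1.8]
gripper_width: 0.0217
```

```bash
python3 -m handwheel '[[[-0.45,-0.7,-0.2,-0.4],[0,0,-0.3,0],[0,0,0,0],[0,0,0,0]]]'; python3 - <<'E'
from plant import vision,readout
import cv2
for n in("scene","side"): cv2.imwrite(f"pics/{n}1.png",vision.capture(n)); 
from bf import *
o=[]
for n in("scene","side"):
    c=vision.get_calibration(n); im=cv2.imread(f"pics/{n}1.png")
    o.append(frame(c,im,.509,-.1445,-4.7,.06,.11,.11,1800))
cv2.imwrite("pics/h1.png",np.hstack(o))
E
```

```text
time_s: 5.35
tcp_pos: [0.5089, -0.146, 0.1202]
eef_rot: [-59.7, 89.3, 25.3]
contact_force: [0.0, -0.2, -1.9]
gripper_width: 0.0217
```

View pics/h1.png

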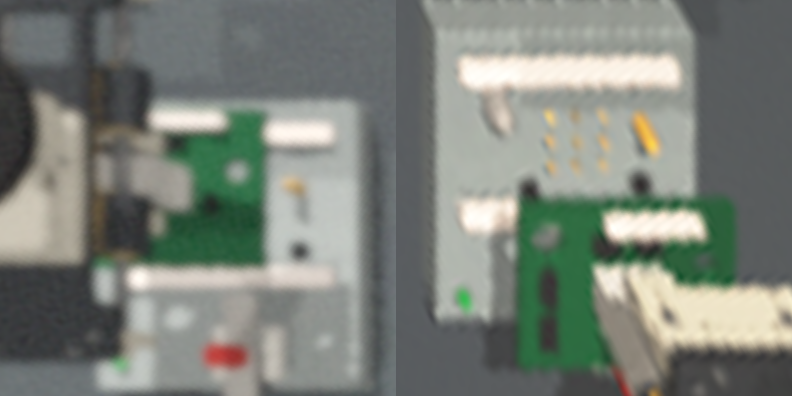

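```bash
python3 -m handwheel '[[[0.06,0,-0.5,0],[0.02,0,-0.45,0],[0,0,-0.15,0],[0,0,0,0]]]'; python3 - <<'E'
from plant import vision,readout
import cv2
s=readout.get_state(); print(s["tcp_pos"],s["eef_rot"])
for n in("scene","side"): cv2.imwrite(f"pics/{n}2.png",vision.capture(n)); 
from bf import *
o=[]
zt=s["tcp_pos"][2]-.0206+.005
for n in("scene","side"):
    c=vision.get_calibration(n); im=cv2.imread(f"pics/{n}2.png")
    f=frame(c,im,.5090,-.1436,-4.7,zt,.07,.07,2800)
    cv2.rectangle(f,(int(12.5*2.8),int(27.5*2.8)),(int(127.5*2.8),int(112.5*2.8)),(0,0,255),1)
    for (x,y,r) in[(-42,24,8.2),(42,10,5.5)]: cv2.circle(f,(int((x+70)*2.8),int((70-y)*2.8)),int(r*2.8),(255,0,255),1)
    o.append(f)
cv2.imwrite("pics/h2.png",np.hstack(o))
E
```

```text
time_s: 5.85
tcp_pos: [0.5163, -0.143, 0.0768]
eef_rot: [-67.0, 89.1, 18.4]
contact_force: [0.9, 0.7, -1.9]
gripper_width: 0.0211
[ 0.51634234 -0.14302688  0.07684842] [-66.99186633  89.12207749  18.36929204]
```

View pics/h2.png

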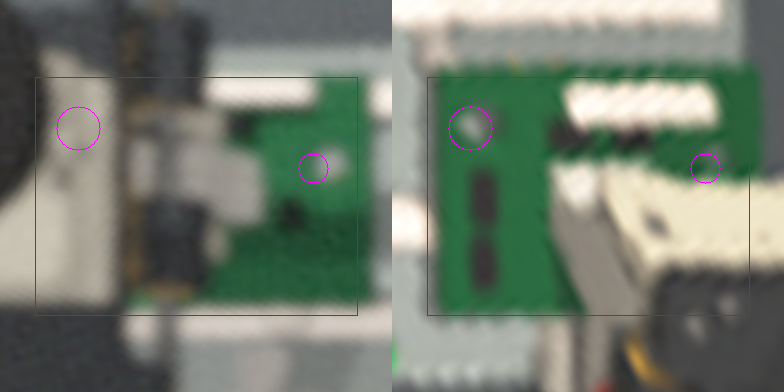

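The overlay puts the board about 4.3 mm in +x and about 3 mm in +y from its target. That agrees with the TCP offset, so I'll correct it before lowering.

```bash
python3 -m handwheel '[[[-0.11,-0.08,0,0],[-0.01,0,0,0],[0,0,0,0]]]'
```

```text
time_s: 6.25
tcp_pos: [0.5128, -0.1465, 0.0798]
eef_rot: [-71.3, 88.9, 14.1]
contact_force: [0.0, 0.1, -2.0]
gripper_width: 0.0217
```

```bash
python3 -m handwheel '[[[-0.02,0.02,-0.2,0],[-0.02,0,-0.2,0],[0,0,0,0]]]'
```

```text
time_s: 6.55
tcp_pos: [0.5112, -0.1457, 0.0632]
eef_rot: [-71.7, 88.8, 13.6]
contact_force: [-0.5, 0.2, -1.6]
gripper_width: 0.0217
```

```bash
python3 -m handwheel '[[[0.02,0,-0.12,0],[0,0,-0.05,0]]]'; python3 - <<'E'
from plant import vision,readout
import cv2
s=readout.get_state(); print(s["tcp_pos"],s["eef_rot"],s["contact_force"])
for n in("scene","side"): cv2.imwrite(f"pics/{n}3.png",vision.capture(n)); 
from bf import *
o=[]
zt=s["tcp_pos"][2]-.0206+.005
for n in("scene","side"):
    c=vision.get_calibration(n); im=cv2.imread(f"pics/{n}3.png")
    f=frame(c,im,.5090,-.1436,-4.7,zt,.07,.07,2800)
    cv2.rectangle(f,(int(12.5*2.8),int(27.5*2.8)),(int(127.5*2.8),int(112.5*2.8)),(0,0,255),1)
    for (x,y,r) in[(-42,24,8.2),(42,10,5.5)]: cv2.circle(f,(int((x+70)*2.8),int((70-y)*2.8)),int(r*2.8),(255,0,255),1)
    o.append(f)
cv2.imwrite("pics/h3.png",np.hstack(o))
E
```

```text
time_s: 6.75
tcp_pos: [0.512, -0.1457, 0.0557]
eef_rot: [-71.8, 88.8, 13.6]
contact_force: [0.1, 0.4, -2.4]
gripper_width: 0.0221
[ 0.51200729 -0.1457437   0.05565827] [-71.78059085  88.80788156  13.59066188] [ 0.09133024  0.38019269 -2.44144288]
```

View pics/h3.png

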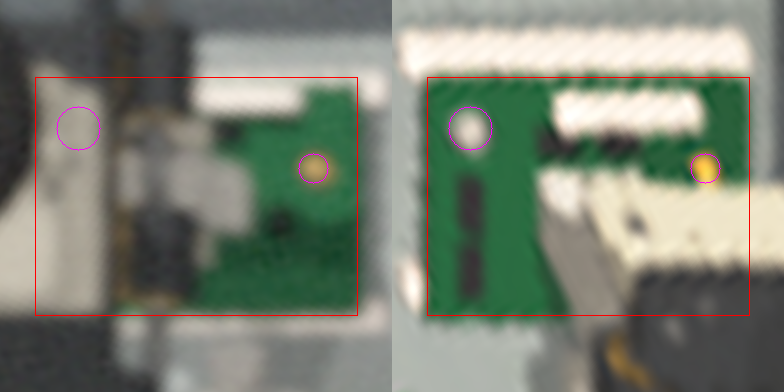

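Both pins show through B's holes: steel at (470,130) and brass at (705,168) in the right panel. There is no contact force, so I'll lower it the last ~4 mm and press.

```bash
python3 -m handwheel '[[[0,0,-0.12,0],[0,0,-0.1,0]]]'
```

```text
time_s: 7.05
tcp_pos: [0.5133, -0.1458, 0.0508]
eef_rot: [-76.0, 88.7, 9.6]
contact_force: [-20.9, 12.9, 62.6]
gripper_width: 0.0219
```

```bash
python3 -m handwheel '[[[0,0,-0.1,0]]]'
```

```text
time_s: 7.15
tcp_pos: [0.5134, -0.1458, 0.0507]
eef_rot: [-78.7, 88.7, 7.0]
contact_force: [-20.8, 10.0, 55.2]
gripper_width: 0.0217
```

```bash
python3 -m handwheel '[[[0,0,0.02,0]]]'; python3 -m handwheel '[[[0,0,0.02,0],[0,0,0,0],[0,0,0,0],[0,0,0,0]]]' 40 20
```

```text
time_s: 7.25
tcp_pos: [0.5137, -0.1456, 0.0529]
eef_rot: [-79.3, 88.6, 6.4]
contact_force: [-0.2, 0.2, -2.5]
gripper_width: 0.022
time_s: 7.65
tcp_pos: [0.5148, -0.1456, 0.0541]
eef_rot: [-79.9, 88.4, 5.8]
contact_force: [0.0, 0.3, -0.8]
gripper_width: 0.0396
```

```bash
python3 -m handwheel '[[[-0.03,0,0.6,0],[0,0,0.9,0],[-0.3,0,1,0],[-0.5,-0.6,0.8,0],[-0.6,-0.6,0.5,0],[0,0,0,0]]]' && python3 - <<'E'
from plant import vision,readout
import cv2
from wr import *
for n in("scene","side"): cv2.imwrite(f"pics/{n}4.png",vision.capture(n)); 
o=[]
for n in("scene","side"):
    c=vision.get_calibration(n); im=cv2.imread(f"pics/{n}4.png")
    f=frame(c,im,.5090,-.1436,-4.7,.036,.07,.07,2800)
    cv2.rectangle(f,(int(12.5*2.8),int(27.5*2.8)),(int(127.5*2.8),int(112.5*2.8)),(0,0,255),1)
    for (x,y,r) in[(-42,24,8.2),(42,10,5.5)]: cv2.circle(f,(int((x+70)*2.8),int((70-y)*2.8)),int(r*2.8),(255,0,255),1)
    o.append(f)
cv2.imwrite("pics/h4.png",np.hstack(o))
E
```

```text
time_s: 8.25
tcp_pos: [0.4541, -0.195, 0.208]
eef_rot: [-83.1, 88.9, 2.7]
contact_force: [1.5, -0.4, 0.4]
gripper_width: 0.0401
```

View pics/h4.png

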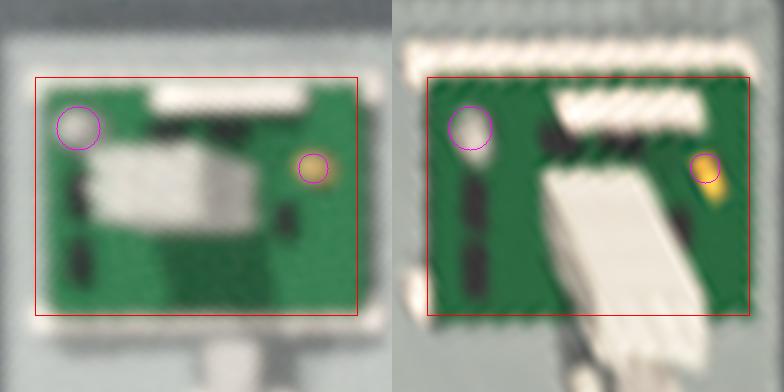

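View pics/side4.png

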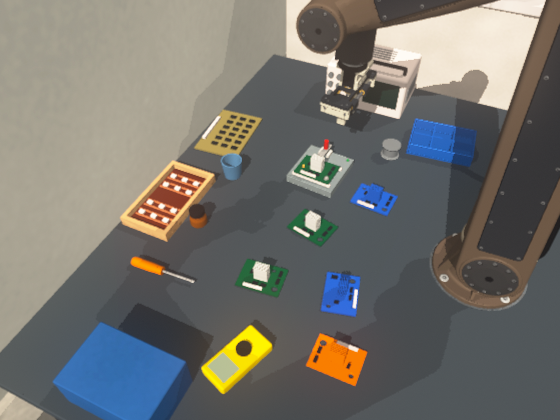

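B is seated, with both pins standing through it. Next is the latch. The knob axis is estimated at (0.517,-0.235), so I'll shut the fingers, come down behind the knob and push to +y.

```bash
python3 -m handwheel '[[[0.5,-0.7,0,0],[0.5,-0.7,-0.2,0],[0.5,-0.6,-0.3,0],[0,0,-0.5,0],[0,0,-0.5,0],[0,0,0,0],[0,0,0,0]]]' 0 20; python3 - <<'E'
from plant import vision
import cv2
from bf import *
for n,b in(("scene",(150,220,160,120)),("side",(270,90,160,120))):
    im=vision.capture(n); cv2.imwrite(f"pics/{n}5.png",im); x,y,w,h=b
    cv2.imwrite(f"pics/{n}5c.png",cv2.resize(im[y:y+h,x:x+w],None,fx=4,fy=4,interpolation=2))
E
```

```text
time_s: 9.05
tcp_pos: [0.5179, -0.2735, 0.1343]
eef_rot: [-46.8, 89.6, 39.1]
contact_force: [-0.3, 0.6, -0.2]
gripper_width: 0.0003
```

View pics/side5c.png

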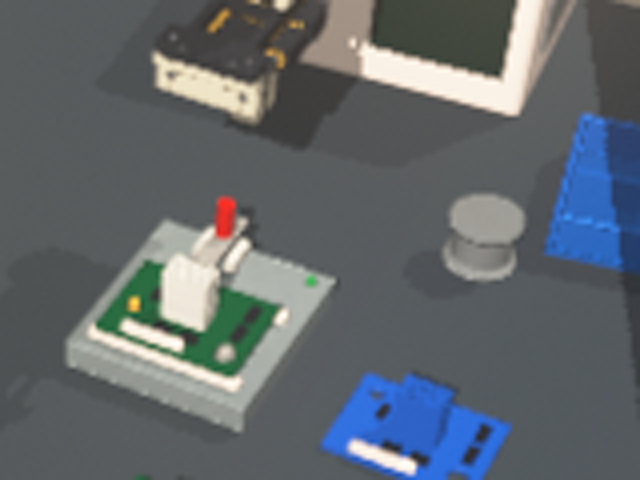

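View pics/scene5c.png

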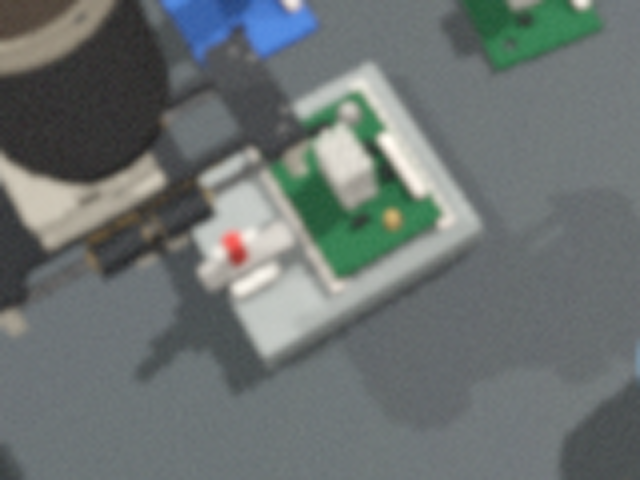

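```bash
python3 - <<'E'
from plant import vision
from bf import *
for n,(x,y) in(("scene",(150,220)),("side",(270,90))):
    c=vision.get_calibration(n); print(n,((proj(c,[[.518,-.2735,.134],[.518,-.2735,.058],[.517,-.235,.058]])-[x,y])*4).round())
E
```

```text
scene [[156. 241.]
 [180. 286.]
 [231. 250.]]
side [[247. 111.]
 [241. 190.]
 [224. 219.]]
```

```bash
python3 -m handwheel '[[[-0.1,0,-0.7,0],[0,0,-0.7,0],[0,0,-0.3,0],[0,0,0,0]]]'
```

```text
time_s: 9.55
tcp_pos: [0.5175, -0.2732, 0.0708]
eef_rot: [-78.3, 89.0, 7.8]
contact_force: [0.2, -0.6, 0.1]
gripper_width: 0.0004
```

```bash
python3 -m handwheel '[[[-0.1,0,-0.25,0],[0,0,-0.05,0],[0,0,0,0]]]'; python3 - <<'E'
from plant import vision
import cv2
for n,b in(("side",(290,110,80,60)),):
    im=vision.capture(n); x,y,w,h=b
    cv2.imwrite(f"pics/{n}6c.png",cv2.resize(im[y:y+h,x:x+w],None,fx=8,fy=8,interpolation=2))
E
```

```text
time_s: 9.85
tcp_pos: [0.5153, -0.2735, 0.0612]
eef_rot: [-83.5, 88.8, 2.7]
contact_force: [0.5, 0.1, 0.2]
gripper_width: 0.0002
```

View pics/side6c.png

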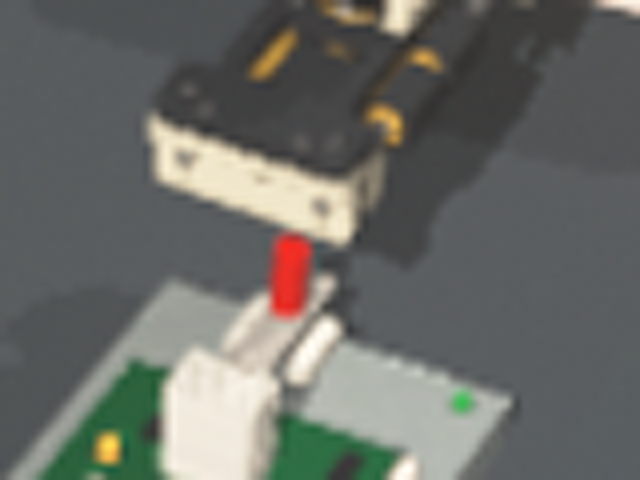

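```bash
python3 -m handwheel '[[[0,0.2,-0.05,0],[0.01,0.2,-0.03,0],[0.01,0.2,-0.02,0]]]'; python3 -m handwheel '[[[0,0.15,-0.03,0],[0,0.1,-0.03,0]]]'
```

```text
time_s: 10.2
tcp_pos: [0.5169, -0.249, 0.0585]
eef_rot: [-85.9, 88.7, 0.2]
contact_force: [-0.1, -2.7, 2.8]
gripper_width: 0.0006
time_s: 10.4
tcp_pos: [0.5177, -0.2376, 0.0568]
eef_rot: [-87.6, 88.6, -1.4]
contact_force: [-0.1, -1.1, 1.7]
gripper_width: 0.0005
```

```bash
python3 -m handwheel '[[[0,0.12,-0.02,0],[0,0.12,-0.02,0]]]'; python3 -m handwheel '[[[0,0.1,-0.02,0]]]'
```

```text
time_s: 10.6
tcp_pos: [0.5182, -0.2315, 0.0565]
eef_rot: [-102.2, 88.5, -15.9]
contact_force: [-3.9, -56.5, -0.6]
gripper_width: 0.0004
time_s: 10.7
tcp_pos: [0.5181, -0.2321, 0.0566]
eef_rot: [-114.8, 88.4, -28.4]
contact_force: [-1.3, -35.3, -1.8]
gripper_width: 0.0004
```

Hard stop reached, with 35–55 N in y at the fingers. Backing off, then checking.

```bash
python3 -m handwheel '[[[0,-0.3,0,0],[0,-0.4,0.1,0],[0,-0.3,0.8,0],[0,0,1,0],[-0.5,-0.3,1,0],[-0.5,-0.3,0.5,0],[-0.5,0,0.2,0],[0,0,0,0]]]'; python3 - <<'E'
from plant import vision
import cv2
from wr import *
from plant import readout
print(readout.get_state()["contact_force"])
o=[]
for n in("scene","side"):
    c=vision.get_calibration(n); im=vision.capture(n); cv2.imwrite(f"pics/{n}7.png",im)
    f=frame(c,im,.5090,-.1436,-4.7,.036,.07,.11,2700)
    k=2.7
    cv2.rectangle(f,(int(12.5*k),int(67.5*k)),(int(127.5*k),int(152.5*k)),(0,0,255),1)
    o.append(f)
cv2.imwrite("pics/h7.png",np.hstack(o))
E
```

```text
time_s: 11.5
tcp_pos: [0.4526, -0.2968, 0.2018]
eef_rot: [-118.2, 88.9, -31.8]
contact_force: [1.0, -0.9, -0.0]
gripper_width: 0.0001
[ 1.01076287 -0.87440982 -0.00310495]
```

View pics/h7.png

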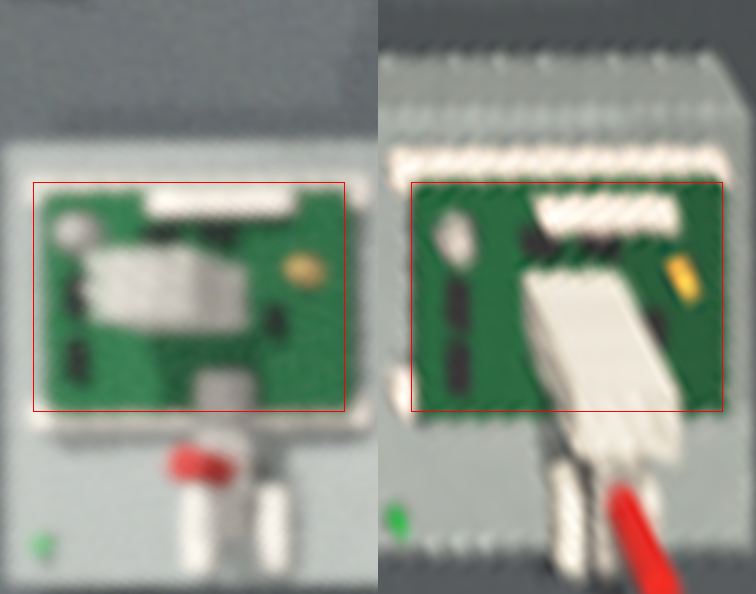

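View pics/scene7.png

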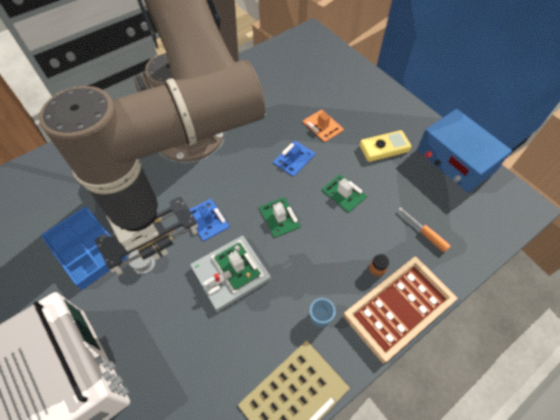

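B lies flat, the tongue overlaps its edge to about y -27 mm, and the knob has moved in. A and C and all the bystanders are where they started. Handing in.

```bash
python3 - <<'E'
from plant import close_job
print(close_job())
E
```

```text
the job is handed in; nothing more can be done
None
```

Board B is seated on the fixture over both pins, the latch is pushed in to its hard stop, and I handed the job in at about 11.6 s. No verdict was reported.

- **Which board fits:** The cameras showed the thin brass pin at place 2, which matches board B's holes. I tried only B, and it went on first time. A and C were never touched and lie flat on the bench.
- **Seating:** I pressed B down with about 55–60 N. The tool stopped within 1 mm of the height expected for a seated board. Afterwards both pins showed through the holes. I backed the tool off about 2 mm before opening the fingers, so B may have dropped that far, but the later pictures show it flat.
- **Latch:** I pushed the knob until the force rose to 35–56 N at the stop. The tongue tip then measured about 26–27 mm on the -y side of the seat centre, where fully closed is 28 mm.
- **Disagreement:** The scene camera put B about 3.5 mm toward +x of my fixture estimate, but it showed the white strips shifted by about the same amount. The side camera showed about 0 mm. I took this as camera calibration error, since the pins hold the board to about 1–2 mm.
- **Bystanders:** All five look unmoved in the last picture. I judged this by eye and did not measure it.

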